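# Crank the burnishing machine to its stop and take out the blank

### The job

Hold the knob of the burnishing machine's crank and turn it clockwise (seen from above) at a steady speed, holding it through the heavy point of every turn: once under way do not let it stop, race (never over half a turn a second) or snap round. Stop as soon as you feel the end stop make the slip clutch give a little (a few degrees, never more than 20), let go, then lift the copper blank that was fed out and set it down gently, lying flat, in the blue-felt wooden tray, leaving everything else alone.

Things in the scene. Friction and masses are not known exactly. Their poses are not given: they have to be found in the camera images.
- machine: green bench burnishing machine, bolted down; origin on the table under the crank's vertical axis, z up. Housing 110 x 120 mm about the axis, 75 mm high. A steel bed, 90 mm wide, top 30 mm above the table, runs along its -y side from 60 to 202 mm from the axis; rails 5 mm high, 37 mm apart, end 133 mm from the axis. A blue shoe (foot at 52 mm) strokes over the bed 93 to 117 mm out
- outlet (a point): bare end of the steel bed, on its top face (30 mm above the table), 156 mm from the crank axis along the machine's -y: where the blank is fed out to. The blank can be gripped here across the bed (along the machine's x)
- drive: crank shaft; origin on the vertical crank axis, 77 mm above the table. Clockwise (from above) feeds. Once a turn a spring resists (up to 13 N at the knob), then pushes it on (up to 7 N) and throws it round if let go; elsewhere about 3 N. A hard stop, 1.9 to 2.2 turns from the start, ends the feed; it is unmarked and must be felt. Near the stop the crank is easy and stays where it is left
- knob_mid (a point): middle of the upright wooden knob of the crank, 24 mm across, 48 mm tall, on a circle of 60 mm radius about the crank axis. It spins freely on its pin, so it can be gripped all the way round without turning the hand. This point is 140.5 mm above the table; knob foot (just above the flat crank arm) 116.5 mm, top 164.5 mm
- crank (a joint): slip clutch in the red hub between handle and shaft: the angle by which the handle has slipped forward on the shaft, rad, 0 at the start. It holds up to about 17 N at the knob; at the end stop it gives way at that force, and the angle grows with the handle while the shaft stands still
- flywheel: brass disc, 84 mm across, under the crank arm, origin on the axis; dragged along by the shaft through a soft coupling (it follows the shaft's speed with a lag of about 0.8 s), so it turns on for about a second when the crank pauses
- pusher (a joint): travel (m) of the red pusher along the bed towards the machine's -y; 0 at the start; after up to a quarter turn of free play in the gears it advances 5.8 mm for each radian of the shaft. Its front face stands 70 mm plus this travel from the crank axis; it comes to rest near 70 mm
- blank: copper disc, 30 mm across, 16 mm thick, 90 g, lying flat on the bed between the rails; origin at its centre (half-way up). It starts under the blue shoe; the pusher slides it out along the bed to the bare end, 156 mm from the crank axis
- tray: square wooden tray lined with dark blue felt, 100 x 100 mm outside, 88 x 88 mm inside, walls 20 mm high, fixed; origin under its centre, inner floor 6 mm above the table
- dish: round white ceramic dish, 100 mm across, 22 mm high, fixed; not the place for the blank; origin under its centre
- bottle: clear plastic solvent bottle, 64 mm across, 150 mm tall, standing; origin under its middle. Leave it alone
- charcoal: black charcoal block 100 x 60 x 35 mm; origin under its middle. Leave it alone
- driver: wooden-handled screwdriver, 160 mm, lying along its x; origin under its middle. Leave it alone
- hammer: small hammer, 220 mm, lying along its x; origin under its middle. Leave it alone
- cap: black plastic cap, 32 mm across, 18 mm tall; origin under its middle. Leave it alone
- jar: amber glass jar with black lid, 56 mm across, 60 mm tall; origin under its middle. Leave it alone
Not all that is in view belongs to the job. What is shaped like the tray but green or red is not meant.

How it is judged:
On the way, in this order (a step that is already met when the one before it is completed fails the run):
1. the crank is turned up to the end stop, until the slip clutch has given by at least 0.05 rad (value of joint crank above 0.05 rad and value of joint pusher above 0.068 m), for 0.1 s.
2. the blank is lifted off the bed (z of blank in the frame of machine above 0.055 m), for 0.1 s.
At the end, for the whole second after the job is handed in: the copper blank lies flat (within 0.15 rad) and at rest on the floor of the felt-lined tray, its centre within 35 mm of the tray's centre along both sides; the pusher is still at its end stop (beyond 66 mm); nothing is held (x of blank in the frame of tray between -0.035 and 0.035 m and y of blank in the frame of tray between -0.035 and 0.035 m and height (world z) of blank below 0.018 m and angle between blank's own z axis and vertical below 0.15 rad and linear speed of blank below 0.02 m/s and value of joint pusher above 0.066 m); the robot touches nothing.
It fails at once if the crank raced: its shaft turned faster than 3.2 rad/s (half a turn a second) (angular speed of drive above 3.2 rad/s).
It fails at once if the crank was let stand while under way: with the pusher between 11 and 64 mm of travel, the brass disc slowed below 0.2 rad/s (value of joint pusher between 0.011 and 0.064 m and angular speed of flywheel below 0.2 rad/s).
It fails at once if the clutch was overrun: slipped more than 0.35 rad forward or 0.1 rad back (value of joint crank above 0.35 rad or value of joint crank below -0.1 rad).
It fails at once if the blank was dropped or thrown into the tray (over 0.6 m/s within 30 mm of the tray's floor) (horizontal distance between blank and tray below 0.07 m and height (world z) of blank below 0.045 m and linear speed of blank above 0.6 m/s).
It fails at once if a bystander was moved by more than 25 mm (distance of any of bottle, charcoal, driver, hammer, cap, jar from where it was at the start of the episode above 0.025 m).
It also fails if it takes over 72 s, if anything falls off the work surface, if the arm or the gripper's body presses on something with over 40 N, if the wrist force passes 120 N, or if a joint passes its speed limit or range.

### The arm

A 6-joint arm with a two-finger parallel gripper is mounted at the origin on the work surface. World frame = base frame: x ahead of the robot, y to its left, z up, the work surface at z = 0. Lengths are in m, angles in rad, forces in N, time in s.
With the tool pointing down it reaches from about 0.25 to 0.725 m from the base axis. Payload 4 kg.
Tool frame: the origin (TCP) lies at the very end of the fingers, on their centre line; the grasp point (between the pads) lies 19 mm behind it; z points along the fingers, y is the line along which they close (so a half turn about z gives the same grasp; the last joint's range is limited). The gripper opens to 85 mm and grips with 20 to 120 N. Pads are 22 mm wide; open, the fingers measure 114 mm over their backs; the gripper's body (76 mm by 85 mm) begins 54 mm behind the grasp point. The pads swing forward as they close: fully open they stand 13 mm farther back than shut.
Start: joints at [1.286, 0.241, 0.005, 1.335, 0, 1.571], TCP at [0.14, 0.48, 0.231] pointing down, gripper open.
Joint ranges: [-2.72, 2.72], [-1.05, 1.87], [-1.09, 1.28], [-1.99, 2.15], [-1.42, 1.44], [-3.14, 3.14]. Speed limits (rad/s): [2.79, 2.79, 3.14, 3.14, 3.14, 3.14].

### API

Orientations are given as a unit quaternion [x, y, z, w].
In Python, from workcell import bot, vision, workorder gives the robot as it stands.
- The arm moves only by the shell command python3 -m creep 'ROWS' [OPENING]. ROWS is JSON, a list of rows, each a list of 2 entries, a list of its own where there are three numbers: the shift along the tool's x, y, z in mm, then the turn, a rotation vector about the tool's x, y, z in rad. In form: [[[dx, dy, dz], [wx, wy, wz]], ...]. A call has 1 to 12 rows; each row shifts and turns the commanded pose from where the row before left it, along the tool's axes as they then stand; what a row does not reach is not made up. A row lasts 1/8 s, in which the tool goes at most 62.5 mm and 10.7 degrees, less where a joint would pass 70% of its speed; a pose out of reach is approached as far as the arm can. A call is refused whole if a number of a shift passes 62.5 or a number of a turn 0.188, either way. A call with a gripper value outside its range is refused whole. OPENING is the finger opening in mm, from 0 to 85.4, set as the call begins (- or left out, the last holds). The fingers move at their own pace and stop on an object; the grip force is fixed at half the most. Time passes only in rows, so rows that do not move let the fingers close. It gives the time, the measured TCP pose, the force, the opening and the grip force at its end, in the units of the state.
- bot.get_obs(): the state, without advancing time (a new reading comes with each control period).
- vision.camera(name): name is "side" or "top"; returns a dict with "image" (400x640x3 uint8, blue, green, red), "z_map" (400x640 float32, m along the optical axis (not along the pixel's ray), 0 where there is no reading), "K" (3x3 intrinsics, pixels), "rvec" (rotation vector, rad) and "tvec" (3), from world to camera coordinates, as OpenCV has them. Camera axes: x right, y down, z forward; pixel columns grow to the right and rows downward; lengths in m; the calibration is good to about 2 mm. A picture is of the moment at which its call begins.
- workorder.job_done(): hands the job in; it is judged then, once.
Trained networks look in a picture, given as the dict that the camera call returned (one of the last four; its "shot" number tells which), for a name from the list of things; names that differ only in an ending like _2 or _b are one class to them, and where a whole thing is asked for, a point or a joint stands for the part that bears it (a point fixed in the world has none). Each returns a list of dicts, best first, with "score" (0 to 1); they miss things now and then, are a little off and sometimes report something else, mostly with a low value. They report only what shows in the picture. A call takes as long as a camera call. They do not tell look-alikes from the thing itself.
- vision.spot_in(picture, query): "position" ([column, row] in pixels, amid what is visible of it).
- vision.place_of(picture, query): "position" ([column, row] in pixels: a listed point, or the origin of a listed thing).
The state is a dict: "clock": time; "joint_pos": joint angles; "joint_vel": joint speeds; "tau": joint torques, N m; "eef_pos": TCP position; "tool_rot": TCP orientation; "ft_force": force on the tool from outside, world axes, zero at the start; "ft_torque": the same for the moment, N m; "grip_width": finger opening in m; "grasp_force": force on a finger pad.
Only numpy, scipy, OpenCV 4.12 (cv2) and the standard library are available. Lean on these libraries where they do the work, as an engineer would, in place of code of your own. Each camera call takes 0.05 s, during which the arm holds its last target. There are 200 camera calls.

## Working session

There is one attempt and no reset: what is moved stays moved. The work goes in short steps, Python scripts to look and compute and a shell command to move; the robot and the scene stay as the last step left them, time stands still between calls to the robot, and variables do not carry over. Pictures are saved under pics/ and viewed, at most 10 in all, crops included, and the job is handed in when it is done.

```bash
mkdir -p pics; ls
cat > h.py <<'E'
import numpy as np, cv2
from workcell import bot, vision, workorder
def ray(p,px,z):
    R,_=cv2.Rodrigues(np.array(p['rvec'],float)); t=np.array(p['tvec'],float).ravel()
    d=R.T@np.linalg.inv(p['K'])@np.array([px[0],px[1],1.]); c=-R.T@t
    return c+d*(z-c[2])/d[2]
def proj(p,P):
    return cv2.projectPoints(np.array([P],float),np.array(p['rvec'],float),np.array(p['tvec'],float),np.array(p['K'],float),None)[0].ravel()
E
python3 - <<'E'
from h import *
for n in("top","side"):
    p=vision.camera(n); cv2.imwrite(f'pics/{n}0.png',p['image'])
    for q,z in(("machine",0),("outlet",.03),("drive",.077),("knob_mid",.1405),("blank",.038),("tray",0),("dish",0),("bottle",0),("jar",0),("hammer",0),("charcoal",0),("driver",0),("cap",0)):
        for r in vision.place_of(p,q)[:3]:
            print(n,q,round(r['score'],2),np.round(r['position']),ray(p,r['position'],z).round(3))
print(bot.get_obs())
E
```

```text
pics
top machine 0.98 [277. 198.] [0.547 0.113 0.   ]
top outlet 0.86 [328. 193.] [ 0.55  -0.056  0.03 ]
top drive 0.88 [275. 190.] [0.556 0.112 0.077]
top knob_mid 0.42 [293. 180.] [0.567 0.052 0.141]
top blank 0.36 [313. 194.] [ 0.548 -0.007  0.038]
top tray 0.94 [399. 285.] [ 0.247 -0.265  0.   ]
top tray 0.81 [458. 262.] [ 0.31  -0.463  0.   ]
top tray 0.75 [320. 258.] [ 0.342 -0.019  0.   ]
top dish 0.61 [396. 228.] [ 0.431 -0.274  0.   ]
top dish 0.29 [199. 154.] [0.714 0.376 0.   ]
top bottle 0.89 [191. 182.] [0.616 0.401 0.   ]
top jar 0.51 [422. 155.] [ 0.677 -0.384  0.   ]
top hammer 0.96 [203. 156.] [0.703 0.361 0.   ]
top charcoal 0.98 [362. 138.] [ 0.745 -0.184  0.   ]
top driver 0.48 [199. 232.] [0.444 0.369 0.   ]
top cap 0.55 [355. 237.] [ 0.407 -0.137  0.   ]
side machine 0.62 [336. 205.] [ 0.541  0.099 -0.   ]
side outlet 0.58 [347. 231.] [ 0.554 -0.046  0.03 ]
side drive 0.95 [337. 183.] [0.547 0.111 0.077]
side knob_mid 0.53 [350. 181.] [0.573 0.036 0.14 ]
side blank 0.44 [342. 216.] [0.55  0.006 0.038]
side tray 0.68 [335. 184.] [0.554 0.203 0.   ]
side tray 0.67
[... 623 characters left out ...]
 0.   ]
{'clock': 1.4, 'joint_pos': array([1.28600351e+00, 2.40598976e-01, 4.97655075e-03, 1.33518207e+00,
       4.61566173e-06, 1.57080005e+00]), 'joint_vel': array([-0.00085105, -0.00137806, -0.00090224, -0.00040578,  0.00053452,
       -0.00063426]), 'tau': array([ 1.61186170e-03, -3.72203743e+01,  2.52688748e+01,  1.40116292e-03,
        7.64512311e-05, -2.64702686e-07]), 'eef_pos': array([0.14047664, 0.47985581, 0.23129801]), 'tool_rot': array([ 1.41917517e-01,  9.89878487e-01, -3.71366390e-06, -2.86383599e-06]), 'ft_force': array([ 0.049805  , -0.36583711, -0.49935605]), 'ft_torque': array([-0.0078274 , -0.02761138,  0.00738208]), 'grasp_force': 0.0, 'grip_width': 0.08521502327341986}
```

View pictures.

View pics/top0.png

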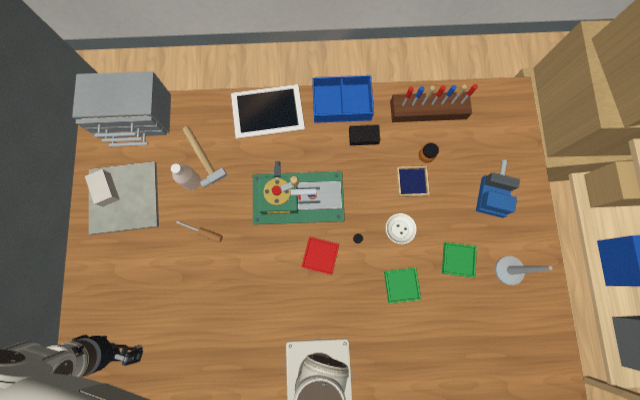

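View pics/side0.png

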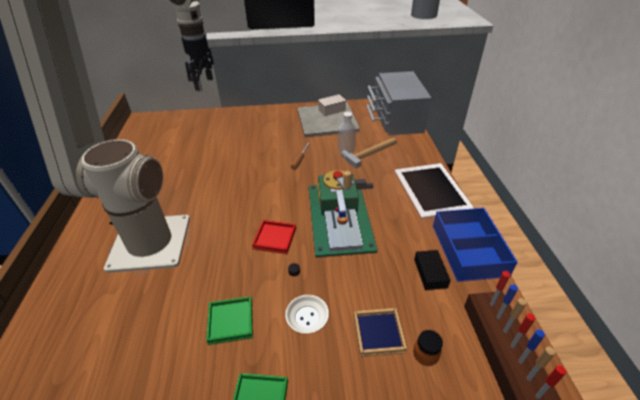

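Run:
```python
import cv2
a=cv2.imread('pics/top0.png')[130:260,220:370]; b=cv2.imread('pics/side0.png')[140:270,270:420]
cv2.imwrite('pics/c0.png',cv2.resize(cv2.hconcat([a,b]),None,fx=2.6,fy=2.6,interpolation=cv2.INTER_CUBIC))
```

```text
(no output)
```

View pics/c0.png

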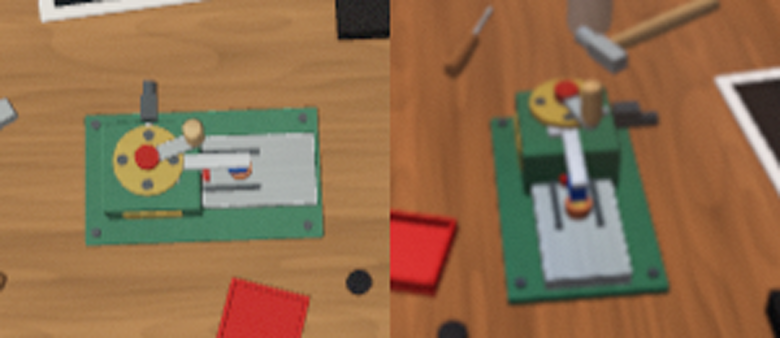

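Top view: the felt tray is at (413,181), with red (320,256), green (403,285) and green (460,260) as look-alikes and the white dish at (401,228). The crank's red hub is at (277,190) and its knob at (294,181). In the side view they are at (380,331) and (348,180). The crop confirms a wooden knob on the white arm, with the blank under the blue shoe. I'll measure with depth next.

```bash
cat >> h.py <<'E'
def cloud(p):
    z=p['z_map'];h,w=z.shape;u,v=np.meshgrid(np.arange(w),np.arange(h))
    R,_=cv2.Rodrigues(np.array(p['rvec'],float)); t=np.array(p['tvec'],float).ravel()
    c=np.stack([u,v,np.ones_like(u)],-1)@np.linalg.inv(p['K']).T*z[...,None]
    return (c-t)@R
E
python3 - <<'E'
from h import *
for n in("top","side"):
    p=vision.camera(n); W=cloud(p); im=cv2.cvtColor(p['image'],cv2.COLOR_BGR2HSV).astype(int)
    np.savez(f'{n}.npz',**{k:p[k] for k in('image','z_map','K','rvec','tvec')})
    near=(abs(W[...,0]-.55)<.15)&(abs(W[...,1]-.08)<.2)&(p['z_map']>0)
    k=near&(W[...,2]>.125)&(W[...,2]<.18)
    print(n,'knob',k.sum(),np.median(W[k],0).round(4),W[k].min(0).round(3),W[k].max(0).round(3))
    k2=near&(W[...,2]>.155)&(W[...,2]<.18); print('knobtop',k2.sum(),W[k2].mean(0).round(4))
    b=near&(abs(W[...,2]-.03)<.006)&(im[...,1]<60); q=W[b][:,:2].astype(np.float32)
    print('bed',b.sum(),cv2.minAreaRect(q))
    g=near&(W[...,2]<.02)&(im[...,0]>45)&(im[...,0]<90)&(im[...,1]>90); print('plate',g.sum(),cv2.minAreaRect(W[g][:,:2].astype(np.float32)),np.median(W[g][:,2]))
    r=near&(W[...,2]>.09)&((im[...,0]<8)|(im[...,0]>172))&(im[...,1]>150); print('hub',r.sum(),W[r].mean(0).round(4))
    y=near&(W[...,2]>.075)&(W[...,2]<.115)&(im[...,0]>18)&(im[...,0]<32)&(im[...,1]>120);print('wheel',y.sum(),cv2.minAreaRect(W[y][:,:2].astype(np.float32)),np.median(W[y][:,2]))
    f=(im[...,0]>105)&(im[...,0]<130)&(im[...,1]>150)&(im[...,2]<140)&(abs(W[...,0]-.59)<.1)&(abs(W[...,1]+.33)<.1); print('felt',f.sum(),cv2.minAreaRect(W[f][:,:2].astype(np.float32)),np.median(W[f],0).round(4))
print(bot.get_obs()['clock'])
E
```

```text
top knob 73 [0.5621 0.0472 0.1604] [0.555 0.036 0.126] [0.578 0.059 0.168]
knobtop 53 [0.5654 0.0479 0.1626]
bed 982 ((0.5604959726333618, 0.09339767694473267), (0.3883291780948639, 0.10259561985731125), 82.88241577148438)
plate 1550 ((0.5446516871452332, 0.04479488730430603), (0.2950187921524048, 0.1645149439573288), 89.72248077392578) 0.011950168379510245
hub 67 [0.5451 0.1046 0.1192]
wheel 322 ((0.545069694519043, 0.10505763441324234), (0.07951594144105911, 0.07703667134046555), 0.39388778805732727) 0.10169467927880396
felt 296 ((0.5845351219177246, -0.3382030725479126), (0.07981203496456146, 0.07765825092792511), 87.63700866699219) [ 0.5845 -0.337   0.0065]
side knob 120 [0.564  0.0372 0.1504] [0.554 0.031 0.125] [0.576 0.054 0.166]
knobtop 47 [0.5654 0.0414 0.1616]
bed 1107 ((0.5586487650871277, 0.090269535779953), (0.3947385847568512, 0.10511233657598495), 83.02362823486328)
plate 1371 ((0.5454442501068115, 0.03568413108587265), (0.2909938395023346, 0.16471411287784576), 89.4858169555664) 0.01131292155992953
hub 44 [0.5452 0.101  0.1189]
wheel 150 ((0.5236610770225525, 0.09429091215133667), (0.0361199788749218, 0.08106055110692978), 14.382153511047363) 0.10121088428018939
felt 618 ((0.6044038534164429, -0.36025288701057434), (0.11983399838209152, 0.11874554306268692), 89.09191131591797) [ 0.6001 -0.3407  0.0066]
1.5
```

```bash
python3 -m creep '[[[0,0,0],[0,0,0.184]],[[0,0,0],[0,0,0.184]],[[0,0,0],[0,0,0.184]],[[0,0,0],[0,0,0.184]],[[0,0,0],[0,0,0.184]],[[0,0,0],[0,0,0.184]],[[0,0,0],[0,0,0.182]]]' 85
python3 - <<'E'
import numpy as np,cv2
from h import cloud
p=dict(np.load('side.npz'));W=cloud(p);im=cv2.cvtColor(p['image'],cv2.COLOR_BGR2HSV).astype(int)
f=((im[...,0]>105)&(im[...,0]<130)&(im[...,1]>150)&(im[...,2]<140)&(abs(W[...,0]-.59)<.1)&(abs(W[...,1]+.33)<.1)).astype(np.uint8)
n,l,s,c=cv2.connectedComponentsWithStats(f)
for i in range(1,n):
  if s[i,4]>30: print(s[i],cv2.minAreaRect(W[l==i][:,:2].astype(np.float32)))
p=dict(np.load('top.npz'));W=cloud(p)
for y in (.03,.02,.01,0,-.01,-.02,-.05): # heights over bed
  m=(abs(W[...,1]-y)<.005)&(abs(W[...,0]-.546)<.06); print(y,np.sort(W[m][:,2])[-6:].round(3))
E
```

```text
clock: 2.38
eef_pos: [0.1405, 0.4799, 0.2313]
tool_rot: [0.709, 0.705, 0.0, -0.0]
ft_force: [-0.4, 0.6, 0.2]
grip_width: 0.0851
grasp_force: 0.0
[371 315  29  32 549] ((0.5934453010559082, -0.3376033306121826), (0.07495191693305969, 0.06341937929391861), 86.82109832763672)
0.03 [0.085 0.085 0.085 0.086 0.088 0.089]
0.02 [0.086 0.087 0.087 0.089 0.089 0.09 ]
0.01 [0.086 0.086 0.087 0.087 0.088 0.09 ]
0 [0.086 0.086 0.086 0.086 0.087 0.087]
-0.01 [0.086 0.087 0.087 0.087 0.087 0.088]
-0.02 [0.039 0.041 0.045 0.045 0.047 0.047]
-0.05 [0.034 0.034 0.034 0.034 0.036 0.037]
```

```bash
python3 -m creep '[[[-36,35.5,0],[0,0,0]],[[-36,35.5,0],[0,0,0]],[[-36,35.5,0],[0,0,0]],[[-36,35.5,0],[0,0,0]],[[-36,35.5,0],[0,0,0]],[[-36,35.5,0],[0,0,0]],[[-36,35.5,0],[0,0,0]],[[-36,35.5,0],[0,0,0]],[[-36,35.5,0],[0,0,0]],[[-36,35.5,0],[0,0,0]],[[-36,35.5,0],[0,0,0]],[[-36,35.5,0],[0,0,0]]]'
python3 - <<'E'
from h import *
p=vision.camera("side"); o=bot.get_obs();print(o['clock'],o['eef_pos'],o['joint_pos'].round(2))
a=p['image'][120:220,290:400]; cv2.imwrite('pics/s1.png',cv2.resize(a,None,fx=5,fy=5,interpolation=cv2.INTER_CUBIC))
print(proj(p,o['eef_pos']),proj(p,[.566,.045,.1645]))
E
```

```text
clock: 3.88
eef_pos: [0.5676, 0.0466, 0.2313]
tool_rot: [0.707, 0.707, 0.0, 0.0]
ft_force: [0.5, 1.1, -0.6]
grip_width: 0.0847
grasp_force: 0.0
3.925 [0.57153188 0.04188061 0.23051487] [ 0.08  0.39  0.2   1.39 -0.    1.65]
[350.57905416 153.01031427] [347.52686211 172.61638116]
```

View pics/s1.png

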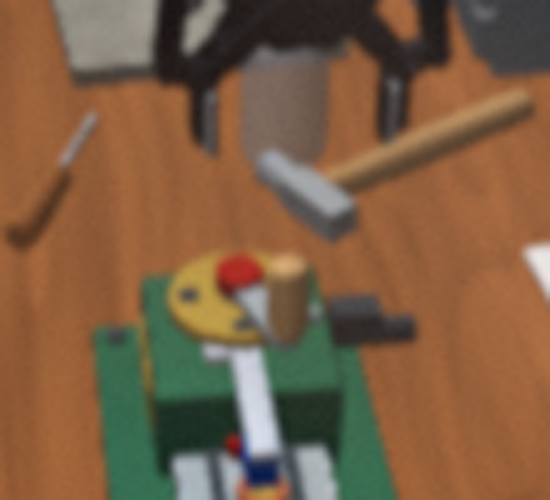

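The side crop shows the knob top at (347.6,173), which matches my prediction of (347.5,172.6). The open fingers straddle it, so I'll lower and close.

```bash
python3 -m creep '[[[-1,0,20],[0,0,0]],[[-1,0,25],[0,0,0]],[[0,0,25],[0,0,0]],[[0,0,20],[0,0,0]],[[0,0,13],[0,0,0]],[[0,0,0],[0,0,0]]]'; python3 -m creep '[[[0,0,0],[0,0,0]],[[0,0,0],[0,0,0]],[[0,0,0],[0,0,0]],[[0,0,0],[0,0,0]],[[0,0,0],[0,0,0]],[[0,0,0],[0,0,0]]]' 10
```

```text
clock: 4.68
eef_pos: [0.5657, 0.0459, 0.1274]
tool_rot: [0.707, 0.707, -0.001, -0.001]
ft_force: [-0.6, -0.3, -0.0]
grip_width: 0.0853
grasp_force: 0.0
clock: 5.42
eef_pos: [0.5667, 0.0458, 0.1288]
tool_rot: [0.707, 0.707, 0.0, 0.0]
ft_force: [0.2, -0.3, 4.0]
grip_width: 0.0226
grasp_force: 58.5
```

```bash
cat > arc.py <<'E'
import sys,numpy as np
# arc.py cx cy x0 y0 th0 nrows step [ramp]: rows tool x=+Y, tool y=+X
cx,cy,x0,y0,th,n,s=map(float,sys.argv[1:8]); n=int(n)
st=np.full(n,s)
if len(sys.argv)>8: st[:4]=[.03,.06,.09,.11]
th=th-np.cumsum(st); X=(cx+.06*np.cos(th))*1e3; Y=(cy+.06*np.sin(th))*1e3
X=np.round(np.r_[x0*1e3,X],1);Y=np.round(np.r_[y0*1e3,Y],1)
r=[f"[[{Y[i+1]-Y[i]:.1f},{X[i+1]-X[i]:.1f},0],[0,0,0]]" for i in range(n)]
for i in range(0,n,12): print('['+','.join(r[i:i+12])+']',round(th[min(i+11,n-1)],3),X[min(i+12,n)],Y[min(i+12,n)])
E
python3 arc.py .5462 .1027 .5667 .0459 -1.224 24 .12 r
```

```text
[[[-0.2,-1.8,0],[0,0,0]],[[-1.0,-3.5,0],[0,0,0]],[[-1.2,-5.2,0],[0,0,0]],[[-0.7,-6.6,0],[0,0,0]],[[0.0,-7.2,0],[0,0,0]],[[0.9,-7.1,0],[0,0,0]],[[1.7,-7.0,0],[0,0,0]],[[2.6,-6.7,0],[0,0,0]],[[3.3,-6.4,0],[0,0,0]],[[4.1,-5.9,0],[0,0,0]],[[4.8,-5.4,0],[0,0,0]],[[5.4,-4.8,0],[0,0,0]]] -2.474 499.1 65.6
[[[5.9,-4.1,0],[0,0,0]],[[6.3,-3.4,0],[0,0,0]],[[6.7,-2.6,0],[0,0,0]],[[7.0,-1.7,0],[0,0,0]],[[7.1,-1.0,0],[0,0,0]],[[7.2,0.0,0],[0,0,0]],[[7.2,0.8,0],[0,0,0]],[[7.0,1.6,0],[0,0,0]],[[6.7,2.5,0],[0,0,0]],[[6.5,3.3,0],[0,0,0]],[[5.9,4.0,0],[0,0,0]],[[5.5,4.7,0],[0,0,0]]] -3.914 503.2 144.6
```

```bash
python3 -m creep '[[[-0.2,-1.8,0],[0,0,0]],[[-1.0,-3.5,0],[0,0,0]],[[-1.2,-5.2,0],[0,0,0]],[[-0.7,-6.6,0],[0,0,0]],[[0.0,-7.2,0],[0,0,0]],[[0.9,-7.1,0],[0,0,0]]]'
```

```text
clock: 6.18
eef_pos: [0.5349, 0.0434, 0.1287]
tool_rot: [0.707, 0.707, 0.0, 0.0]
ft_force: [2.0, -1.3, 4.4]
grip_width: 0.0227
grasp_force: 58.7
```

```bash
python3 -m creep '[[[1.7,-7.0,0],[0,0,0]],[[2.6,-6.7,0],[0,0,0]],[[3.3,-6.4,0],[0,0,0]],[[4.1,-5.9,0],[0,0,0]],[[4.8,-5.4,0],[0,0,0]],[[5.4,-4.8,0],[0,0,0]]]'
```

```text
clock: 6.92
eef_pos: [0.4996, 0.0645, 0.1289]
tool_rot: [0.707, 0.707, -0.0, 0.002]
ft_force: [4.8, -6.5, 5.4]
grip_width: 0.0226
grasp_force: 58.7
```

```bash
python3 -m creep '[[[5.9,-4.1,0],[0,0,0]],[[6.3,-3.4,0],[0,0,0]],[[6.7,-2.6,0],[0,0,0]],[[7.0,-1.7,0],[0,0,0]],[[7.1,-1.0,0],[0,0,0]],[[7.2,0.0,0],[0,0,0]],[[7.2,0.8,0],[0,0,0]],[[7.0,1.6,0],[0,0,0]],[[6.7,2.5,0],[0,0,0]],[[6.5,3.3,0],[0,0,0]],[[5.9,4.0,0],[0,0,0]],[[5.5,4.7,0],[0,0,0]]]'; python3 arc.py .5462 .1027 .5032 .1446 -3.914 72 .12
```

```text
clock: 8.43
eef_pos: [0.4989, 0.1418, 0.1279]
tool_rot: [0.707, 0.707, -0.005, -0.0]
ft_force: [-6.4, -6.8, 11.6]
grip_width: 0.0223
grasp_force: 59.4
[[[4.8,5.3,0],[0,0,0]],[[4.2,5.9,0],[0,0,0]],[[3.4,6.3,0],[0,0,0]],[[2.7,6.7,0],[0,0,0]],[[1.8,7.0,0],[0,0,0]],[[1.0,7.1,0],[0,0,0]],[[0.1,7.2,0],[0,0,0]],[[-0.7,7.2,0],[0,0,0]],[[-1.6,7.0,0],[0,0,0]],[[-2.4,6.8,0],[0,0,0]],[[-3.2,6.4,0],[0,0,0]],[[-3.9,6.0,0],[0,0,0]]] -5.354 582.1 150.8
[[[-4.7,5.5,0],[0,0,0]],[[-5.2,4.9,0],[0,0,0]],[[-5.9,4.2,0],[0,0,0]],[[-6.2,3.5,0],[0,0,0]],[[-6.7,2.8,0],[0,0,0]],[[-6.9,1.9,0],[0,0,0]],[[-7.2,1.1,0],[0,0,0]],[[-7.1,0.2,0],[0,0,0]],[[-7.2,-0.7,0],[0,0,0]],[[-7.1,-1.5,0],[0,0,0]],[[-6.8,-2.3,0],[0,0,0]],[[-6.4,-3.2,0],[0,0,0]]] -6.794 598.5 73.4
[[[-6.1,-3.8,0],[0,0,0]],[[-5.5,-4.6,0],[0,0,0]],[[-5.0,-5.2,0],[0,0,0]],[[-4.3,-5.8,0],[0,0,0]],[[-3.6,-6.3,0],[0,0,0]],[[-2.8,-6.6,0],[0,0,0]],[[-2.0,-6.9,0],[0,0,0]],[[-1.1,-7.1,0],[0,0,0]],[[-0.3,-7.2,0],[0,0,0]],[[0.6,-7.2,0],[0,0,0]],[[1.4,-7.0,0],[0,0,0]],[[2.3,-6.9,0],[0,0,0]]] -8.234 523.9 47.0
[[[3.0,-6.5,0],[0,0,0]],[[3.9,-6.1,0],[0,0,0]],[[4.5,-5.6,0],[0,0,0]],[[5.2,-5.0,0],[0,0,0]],[[5.7,-4.3,0],[0,0,0]],[[6.2,-3.7,0],[0,0,0]],[[6.6,-2.8,0],[0,0,0]],[[6.9,-2.1,0],[0,0,0]],[[7.1,-1.2,0],[0,0,0]],[[7.2,-0.4,0],[0,0,0]],[[7.1,0.5,0],[0,0,0]],[[7.1,1.4,0],[0,0,0]]] -9.674 488.1 117.5
[[[6.9,2.1,0],[0,0,0]],[[6.5,3.0,0],[0,0,0]],[[6.1,3.8,0],[0,0,0]],[[5.7,4.5,0],[0,0,0]],[[5.0,5.1,0],[0,0,0]],[[4.5,5.6,0],[0,0,0]],[[3.7,6.2,0],[0,0,0]],[[2.9,6.6,0],[0,0,0]],[[2.2,6.8,0],[0,0,0]],[[1.3,7.1,0],[0,0,0]],[[0.4,7.2,0],[0,0,0]],[[-0.4,7.2,0],[0,0,0]]] -11.114 553.3 162.3
[[[-1.3,7.1,0],[0,0,0]],[[-2.1,6.8,0],[0,0,0]],[[-2.9,6.6,0],[0,0,0]],[[-3.7,6.2,0],[0,0,0]],[[-4.4,5.7,0],[0,0,0]],[[-5.1,5.1,0],[0,0,0]],[[-5.6,4.5,0],[0,0,0]],[[-6.1,3.8,0],[0,0,0]],[[-6.6,3.0,0],[0,0,0]],[[-6.8,2.2,0],[0,0,0]],[[-7.1,1.4,0],[0,0,0]],[[-7.2,0.5,0],[0,0,0]]] -12.554 606.2 103.4
```

```bash
python3 -m creep '[[[4.8,5.3,0],[0,0,0]],[[4.2,5.9,0],[0,0,0]],[[3.4,6.3,0],[0,0,0]],[[2.7,6.7,0],[0,0,0]],[[1.8,7.0,0],[0,0,0]],[[1.0,7.1,0],[0,0,0]]]'
```

```text
clock: 9.18
eef_pos: [0.5398, 0.1629, 0.1285]
tool_rot: [0.707, 0.707, -0.001, -0.001]
ft_force: [0.0, 0.4, 8.0]
grip_width: 0.0229
grasp_force: 59.0
```

```bash
python3 -m creep '[[[0.1,7.2,0],[0,0,0]],[[-0.7,7.2,0],[0,0,0]],[[-1.6,7.0,0],[0,0,0]],[[-2.4,6.8,0],[0,0,0]],[[-3.2,6.4,0],[0,0,0]],[[-3.9,6.0,0],[0,0,0]]]'
```

```text
clock: 9.93
eef_pos: [0.5828, 0.1502, 0.1289]
tool_rot: [0.707, 0.707, 0.0, 0.001]
ft_force: [3.6, -2.8, 6.3]
grip_width: 0.0224
grasp_force: 58.9
```

```bash
python3 -m creep '[[[-4.7,5.5,0],[0,0,0]],[[-5.2,4.9,0],[0,0,0]],[[-5.9,4.2,0],[0,0,0]],[[-6.2,3.5,0],[0,0,0]],[[-6.7,2.8,0],[0,0,0]],[[-6.9,1.9,0],[0,0,0]],[[-7.2,1.1,0],[0,0,0]],[[-7.1,0.2,0],[0,0,0]],[[-7.2,-0.7,0],[0,0,0]],[[-7.1,-1.5,0],[0,0,0]],[[-6.8,-2.3,0],[0,0,0]],[[-6.4,-3.2,0],[0,0,0]]]'
```

```text
clock: 11.42
eef_pos: [0.5992, 0.0739, 0.129]
tool_rot: [0.707, 0.707, 0.001, 0.0]
ft_force: [4.4, -0.5, 4.7]
grip_width: 0.0224
grasp_force: 59.0
```

```bash
python3 -m creep '[[[-6.1,-3.8,0],[0,0,0]],[[-5.5,-4.6,0],[0,0,0]],[[-5.0,-5.2,0],[0,0,0]],[[-4.3,-5.8,0],[0,0,0]],[[-3.6,-6.3,0],[0,0,0]],[[-2.8,-6.6,0],[0,0,0]],[[-2.0,-6.9,0],[0,0,0]],[[-1.1,-7.1,0],[0,0,0]],[[-0.3,-7.2,0],[0,0,0]],[[0.6,-7.2,0],[0,0,0]],[[1.4,-7.0,0],[0,0,0]],[[2.3,-6.9,0],[0,0,0]]]'
```

```text
clock: 12.92
eef_pos: [0.5239, 0.0467, 0.1288]
tool_rot: [0.707, 0.707, 0.0, 0.001]
ft_force: [4.3, -1.6, 5.5]
grip_width: 0.0228
grasp_force: 58.8
```

```bash
python3 -m creep '[[[3.0,-6.5,0],[0,0,0]],[[3.9,-6.1,0],[0,0,0]],[[4.5,-5.6,0],[0,0,0]],[[5.2,-5.0,0],[0,0,0]],[[5.7,-4.3,0],[0,0,0]],[[6.2,-3.7,0],[0,0,0]],[[6.6,-2.8,0],[0,0,0]],[[6.9,-2.1,0],[0,0,0]],[[7.1,-1.2,0],[0,0,0]],[[7.2,-0.4,0],[0,0,0]],[[7.1,0.5,0],[0,0,0]],[[7.1,1.4,0],[0,0,0]]]'
```

```text
clock: 14.42
eef_pos: [0.4861, 0.1136, 0.1283]
tool_rot: [0.708, 0.706, -0.004, 0.002]
ft_force: [-2.2, -10.7, 10.8]
grip_width: 0.0227
grasp_force: 59.4
```

```bash
python3 -m creep '[[[6.9,2.1,0],[0,0,0]],[[6.5,3.0,0],[0,0,0]],[[6.1,3.8,0],[0,0,0]],[[5.7,4.5,0],[0,0,0]],[[5.0,5.1,0],[0,0,0]],[[4.5,5.6,0],[0,0,0]],[[3.7,6.2,0],[0,0,0]],[[2.9,6.6,0],[0,0,0]],[[2.2,6.8,0],[0,0,0]],[[1.3,7.1,0],[0,0,0]],[[0.4,7.2,0],[0,0,0]],[[-0.4,7.2,0],[0,0,0]]]'; python3 arc.py .5462 .1027 .5533 .1623 -11.114 12 .12;python3 arc.py .5462 .1027 .6062 .1034 -12.554 48 .05
```

```text
clock: 15.92
eef_pos: [0.5528, 0.1627, 0.1287]
tool_rot: [0.707, 0.707, 0.0, -0.0]
ft_force: [1.7, -0.0, 5.9]
grip_width: 0.0227
grasp_force: 59.0
[[[-1.3,7.1,0],[0,0,0]],[[-2.1,6.8,0],[0,0,0]],[[-2.9,6.6,0],[0,0,0]],[[-3.7,6.2,0],[0,0,0]],[[-4.4,5.7,0],[0,0,0]],[[-5.1,5.1,0],[0,0,0]],[[-5.6,4.5,0],[0,0,0]],[[-6.1,3.8,0],[0,0,0]],[[-6.6,3.0,0],[0,0,0]],[[-6.8,2.2,0],[0,0,0]],[[-7.1,1.4,0],[0,0,0]],[[-7.2,0.5,0],[0,0,0]]] -12.554 606.2 103.4
[[[-3.0,0.0,0],[0,0,0]],[[-3.0,-0.2,0],[0,0,0]],[[-2.9,-0.4,0],[0,0,0]],[[-3.0,-0.5,0],[0,0,0]],[[-2.9,-0.6,0],[0,0,0]],[[-2.9,-0.8,0],[0,0,0]],[[-2.9,-0.9,0],[0,0,0]],[[-2.8,-1.1,0],[0,0,0]],[[-2.7,-1.2,0],[0,0,0]],[[-2.7,-1.3,0],[0,0,0]],[[-2.6,-1.5,0],[0,0,0]],[[-2.6,-1.6,0],[0,0,0]]] -13.154 596.1 69.4
[[[-2.4,-1.7,0],[0,0,0]],[[-2.4,-1.8,0],[0,0,0]],[[-2.3,-2.0,0],[0,0,0]],[[-2.1,-2.1,0],[0,0,0]],[[-2.1,-2.1,0],[0,0,0]],[[-1.9,-2.3,0],[0,0,0]],[[-1.9,-2.4,0],[0,0,0]],[[-1.7,-2.5,0],[0,0,0]],[[-1.6,-2.5,0],[0,0,0]],[[-1.4,-2.6,0],[0,0,0]],[[-1.4,-2.7,0],[0,0,0]],[[-1.1,-2.8,0],[0,0,0]]] -13.754 568.6 47.1
[[[-1.1,-2.8,0],[0,0,0]],[[-0.9,-2.8,0],[0,0,0]],[[-0.8,-2.9,0],[0,0,0]],[[-0.6,-3.0,0],[0,0,0]],[[-0.5,-2.9,0],[0,0,0]],[[-0.3,-3.0,0],[0,0,0]],[[-0.2,-3.0,0],[0,0,0]],[[0.0,-3.0,0],[0,0,0]],[[0.1,-3.0,0],[0,0,0]],[[0.3,-3.0,0],[0,0,0]],[[0.4,-3.0,0],[0,0,0]],[[0.6,-2.9,0],[0,0,0]]] -14.354 533.3 44.1
[[[0.7,-2.9,0],[0,0,0]],[[0.9,-2.9,0],[0,0,0]],[[1.0,-2.8,0],[0,0,0]],[[1.1,-2.8,0],[0,0,0]],[[1.3,-2.7,0],[0,0,0]],[[1.4,-2.6,0],[0,0,0]],[[1.6,-2.6,0],[0,0,0]],[[1.7,-2.5,0],[0,0,0]],[[1.8,-2.4,0],[0,0,0]],[[1.9,-2.3,0],[0,0,0]],[[2.0,-2.2,0],[0,0,0]],[[2.1,-2.1,0],[0,0,0]]] -14.954 502.5 61.6
```

```bash
python3 -m creep '[[[-1.3,7.1,0],[0,0,0]],[[-2.1,6.8,0],[0,0,0]],[[-2.9,6.6,0],[0,0,0]],[[-3.7,6.2,0],[0,0,0]],[[-4.4,5.7,0],[0,0,0]],[[-5.1,5.1,0],[0,0,0]],[[-5.6,4.5,0],[0,0,0]],[[-6.1,3.8,0],[0,0,0]],[[-6.6,3.0,0],[0,0,0]],[[-6.8,2.2,0],[0,0,0]],[[-7.1,1.4,0],[0,0,0]],[[-7.2,0.5,0],[0,0,0]]]'; python3 -m creep '[[[-3.0,0.0,0],[0,0,0]],[[-3.0,-0.2,0],[0,0,0]],[[-2.9,-0.4,0],[0,0,0]],[[-3.0,-0.5,0],[0,0,0]],[[-2.9,-0.6,0],[0,0,0]],[[-2.9,-0.8,0],[0,0,0]],[[-2.9,-0.9,0],[0,0,0]],[[-2.8,-1.1,0],[0,0,0]],[[-2.7,-1.2,0],[0,0,0]]]'
```

```text
clock: 17.42
eef_pos: [0.6063, 0.1035, 0.129]
tool_rot: [0.707, 0.707, 0.001, 0.0]
ft_force: [3.1, -1.1, 6.2]
grip_width: 0.0223
grasp_force: 59.1
clock: 18.55
eef_pos: [0.6011, 0.078, 0.129]
tool_rot: [0.707, 0.707, 0.001, 0.0]
ft_force: [4.8, -0.8, 5.1]
grip_width: 0.0227
grasp_force: 59.1
```

```bash
python3 -m creep '[[[-2.7,-1.3,0],[0,0,0]],[[-2.6,-1.5,0],[0,0,0]],[[-2.6,-1.6,0],[0,0,0]]]'
```

```text
clock: 18.92
eef_pos: [0.5968, 0.07, 0.129]
tool_rot: [0.707, 0.707, 0.001, 0.001]
ft_force: [5.8, -1.0, 4.7]
grip_width: 0.0224
grasp_force: 59.1
```

```bash
python3 -m creep '[[[-2.4,-1.7,0],[0,0,0]],[[-2.4,-1.8,0],[0,0,0]],[[-2.3,-2.0,0],[0,0,0]]]'
```

```text
clock: 19.3
eef_pos: [0.5914, 0.0628, 0.129]
tool_rot: [0.707, 0.707, 0.001, 0.001]
ft_force: [5.1, -0.7, 4.8]
grip_width: 0.0224
grasp_force: 59.1
```

```bash
python3 -m creep '[[[-2.1,-2.1,0],[0,0,0]],[[-2.1,-2.1,0],[0,0,0]],[[-1.9,-2.3,0],[0,0,0]]]'
```

```text
clock: 19.68
eef_pos: [0.5849, 0.0564, 0.1289]
tool_rot: [0.707, 0.707, 0.001, 0.001]
ft_force: [5.1, -1.5, 4.8]
grip_width: 0.0228
grasp_force: 59.0
```

```bash
python3 -m creep '[[[-1.9,-2.4,0],[0,0,0]],[[-1.7,-2.5,0],[0,0,0]],[[-1.6,-2.5,0],[0,0,0]]]'
```

```text
clock: 20.05
eef_pos: [0.5774, 0.051, 0.1289]
tool_rot: [0.707, 0.707, 0.001, 0.001]
ft_force: [5.4, -2.0, 5.6]
grip_width: 0.0222
grasp_force: 59.0
```

```bash
python3 -m creep '[[[-1.4,-2.6,0],[0,0,0]],[[-1.4,-2.7,0],[0,0,0]],[[-1.1,-2.8,0],[0,0,0]]]'
```

```text
clock: 20.42
eef_pos: [0.5691, 0.0469, 0.1289]
tool_rot: [0.707, 0.707, 0.001, 0.001]
ft_force: [4.5, -2.8, 5.9]
grip_width: 0.0225
grasp_force: 59.0
```

```bash
python3 -m creep '[[[-1.1,-2.8,0],[0,0,0]],[[-0.9,-2.8,0],[0,0,0]],[[-0.8,-2.9,0],[0,0,0]]]'
```

```text
clock: 20.8
eef_pos: [0.5603, 0.0441, 0.1288]
tool_rot: [0.707, 0.707, 0.0, 0.001]
ft_force: [4.2, -3.2, 5.9]
grip_width: 0.023
grasp_force: 58.9
```

```bash
python3 -m creep '[[[-0.6,-3.0,0],[0,0,0]],[[-0.5,-2.9,0],[0,0,0]],[[-0.3,-3.0,0],[0,0,0]]]'
```

```text
clock: 21.18
eef_pos: [0.5513, 0.0426, 0.1287]
tool_rot: [0.707, 0.707, 0.0, 0.001]
ft_force: [2.7, -3.4, 6.3]
grip_width: 0.0223
grasp_force: 58.9
```

```bash
python3 -m creep '[[[-0.2,-3.0,0],[0,0,0]],[[0,-3.0,0],[0,0,0]],[[0.1,-3.0,0],[0,0,0]]]'
```

```text
clock: 21.55
eef_pos: [0.5482, 0.043, 0.1298]
tool_rot: [0.707, 0.707, 0.005, 0.005]
ft_force: [18.2, -1.8, -3.4]
grip_width: 0.0228
grasp_force: 58.8
```

```bash
python3 -m creep '[[[0.2,-3.0,0],[0,0,0]]]'
```

```text
clock: 21.68
eef_pos: [0.5456, 0.043, 0.1298]
tool_rot: [0.707, 0.707, 0.005, 0.005]
ft_force: [17.1, -1.6, -2.7]
grip_width: 0.0226
grasp_force: 58.8
```

```bash
python3 -m creep '[[[0.3,-3.0,0],[0,0,0]],[[0.1,-1.5,0],[0,0,0]]]'
```

```text
clock: 21.92
eef_pos: [0.5409, 0.0432, 0.1298]
tool_rot: [0.707, 0.707, 0.005, 0.005]
ft_force: [16.8, -3.1, -2.9]
grip_width: 0.0226
grasp_force: 58.8
```

```bash
python3 -m creep '[[[0,0,0],[0,0,0]],[[0,2,0],[0,0,0]],[[0,2,0],[0,0,0]]]'; python3 -m creep '[[[0,0,0],[0,0,0]],[[0,0,0],[0,0,0]],[[0,0,0],[0,0,0]],[[0,0,0],[0,0,0]],[[0,0,0],[0,0,0]]]' 85
```

```text
clock: 22.3
eef_pos: [0.5417, 0.0429, 0.1292]
tool_rot: [0.707, 0.707, 0.002, 0.003]
ft_force: [7.6, -3.6, 3.8]
grip_width: 0.0224
grasp_force: 59.5
clock: 22.92
eef_pos: [0.5382, 0.0435, 0.1282]
tool_rot: [0.707, 0.707, -0.0, -0.0]
ft_force: [-0.1, 0.2, 0.8]
grip_width: 0.085
grasp_force: 0.0
```

```bash
python3 -m creep '[[[0,0,-25],[0,0,0]],[[0,0,-40],[0,0,0]],[[0,0,-30],[0,0,0]],[[0,0,-10],[0,0,0]]]'
python3 - <<'E'
from h import *
p=vision.camera("side")
for q,z in(("blank",.038),("outlet",.03)):
    for r in vision.place_of(p,q)[:2]: print(q,r['score'],r['position'],ray(p,r['position'],z).round(4))
W=cloud(p);im=cv2.cvtColor(p['image'],cv2.COLOR_BGR2HSV).astype(int)
m=(abs(W[...,0]-.546)<.05)&(abs(W[...,1]+.05)<.05)&(abs(W[...,2]-.045)<.015)&(im[...,0]<22)&(im[...,1]>90)
print(m.sum(),W[m].mean(0),W[m].min(0),W[m].max(0)); print(proj(p,[.546,-.053,.038]))
a=p['image'][160:270,290:420]; cv2.imwrite('pics/s2.png',cv2.resize(a,None,fx=5,fy=5,interpolation=cv2.INTER_CUBIC))
E
```

```text
clock: 23.42
eef_pos: [0.5395, 0.0435, 0.2355]
tool_rot: [0.707, 0.707, 0.002, 0.001]
ft_force: [0.2, -0.7, -0.1]
grip_width: 0.085
grasp_force: 0.0
blank 0.54 [344.9, 227.1] [ 0.5502 -0.0372  0.038 ]
outlet 0.73 [346.3, 231.1] [ 0.5532 -0.0453  0.03  ]
outlet 0.49 [432.5, 272.3] [ 0.7454 -0.2092  0.03  ]
94 [ 0.54505291 -0.05261322  0.04417014] [ 0.53317261 -0.07042577  0.03332227] [ 0.55911002 -0.03140162  0.04964033]
[344.19591872 231.29828809]
```

View pics/s2.png

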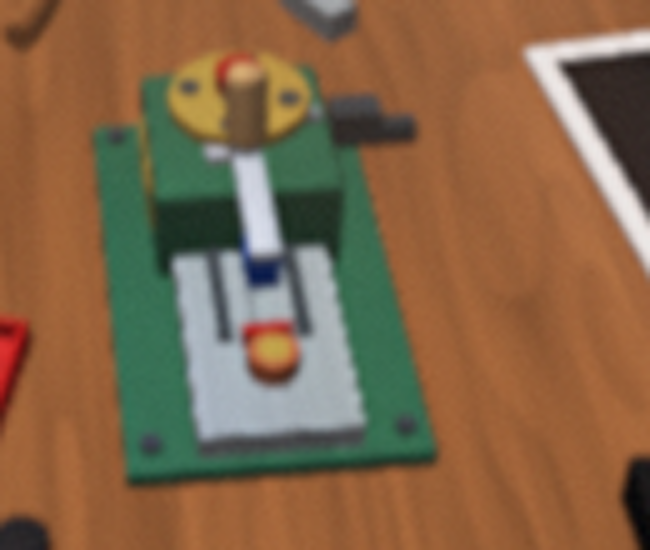

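The blank, at crop (273,350) and about world (0.546,-0.053), lies on the bare end in front of the red pusher. It's clear of the rails and the shoe.

```bash
python3 -m creep '[[[-25,2,0],[0,0,0]],[[-38,3,0],[0,0,0]],[[-25,2,0],[0,0,0]],[[-10,0,20],[0,0,0]],[[0,0,40],[0,0,0]],[[0,0,40],[0,0,0]],[[0,0,40],[0,0,0]],[[0,0,25],[0,0,0]],[[0,0,10],[0,0,0]],[[0,0,0],[0,0,0]]]' 70
```

```text
clock: 24.82
eef_pos: [0.5445, -0.0545, 0.0571]
tool_rot: [0.707, 0.707, -0.001, -0.001]
ft_force: [0.8, 0.6, 0.1]
grip_width: 0.07
grasp_force: 0.0
```

```bash
python3 -m creep '[[[0,1.5,10],[0,0,0]],[[0,0,8],[0,0,0]],[[0,0,5],[0,0,0]],[[0,0,1],[0,0,0]],[[0,0,0],[0,0,0]]]'; python3 -m creep '[[[0,0,0],[0,0,0]],[[0,0,0],[0,0,0]],[[0,0,0],[0,0,0]],[[0,0,0],[0,0,0]],[[0,0,0],[0,0,0]],[[0,0,0],[0,0,0]]]' 20
```

```text
clock: 25.45
eef_pos: [0.5471, -0.0547, 0.0344]
tool_rot: [0.707, 0.707, 0.0, 0.0]
ft_force: [-0.0, -0.2, -0.1]
grip_width: 0.07
grasp_force: 0.0
clock: 26.2
eef_pos: [0.5473, -0.0547, 0.0349]
tool_rot: [0.707, 0.707, 0.0, 0.0]
ft_force: [-1.4, 0.6, 6.3]
grip_width: 0.0273
grasp_force: 59.0
```

```bash
python3 -m creep '[[[0,0,-5],[0,0,0]],[[0,0,-12],[0,0,0]],[[0,0,-20],[0,0,0]],[[0,0,-30],[0,0,0]],[[0,0,-30],[0,0,0]],[[0,0,-15],[0,0,0]],[[0,0,-5],[0,0,0]]]'
python3 - <<'E'
from h import *
p=vision.camera("side"); o=bot.get_obs();print(o['eef_pos'],o['grip_width'])
a=p['image'][150:260,290:420]; cv2.imwrite('pics/s3.png',cv2.resize(a,None,fx=5,fy=5,interpolation=cv2.INTER_CUBIC))
E
```

```text
clock: 27.08
eef_pos: [0.5474, -0.0547, 0.1522]
tool_rot: [0.707, 0.707, 0.0, 0.001]
ft_force: [0.2, 0.3, -1.4]
grip_width: 0.0273
grasp_force: 59.2
[ 0.54719459 -0.05464389  0.15201059] 0.027009689423143513
```

View pics/s3.png

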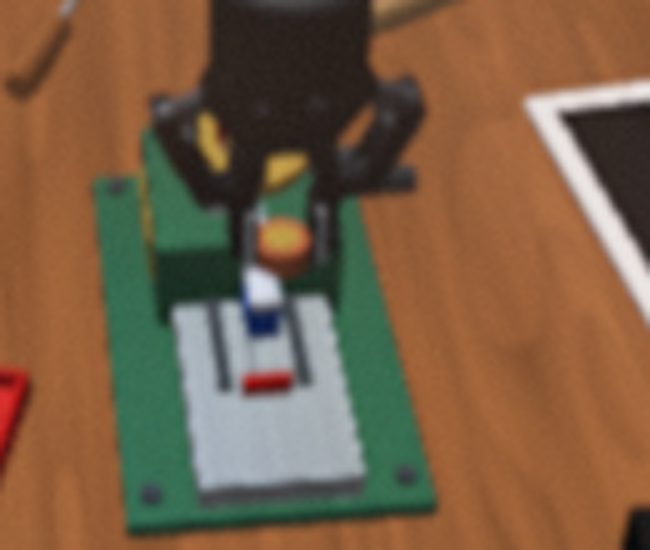

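The blank is held level at crop (285,240). Next I'll carry it over the tray.

```bash
python3 -m creep '[[[-20,3,0],[0,0,0]],[[-35,5,0],[0,0,0]],[[-45,6,0],[0,0,0]],[[-45,6,0],[0,0,0]],[[-45,6,0],[0,0,0]],[[-40,6,0],[0,0,0]],[[-30,4,0],[0,0,0]],[[-15,3,20],[0,0,0]],[[-8,1,30],[0,0,0]],[[0,0,30],[0,0,0]],[[0,0,15],[0,0,0]],[[0,0,0],[0,0,0]]]'
python3 - <<'E'
from h import *
o=bot.get_obs()['eef_pos']
for n in ("side","top"):
  p=vision.camera(n)
  if n=="side":
    W=cloud(p);im=cv2.cvtColor(p['image'],cv2.COLOR_BGR2HSV).astype(int)
  u,v=map(int,proj(p,[.587,-.338,.02])); a=p['image'][v-50:v+50,u-50:u+50].copy()
  cv2.imwrite(f'pics/{n}4.png',cv2.resize(a,None,fx=4,fy=4,interpolation=cv2.INTER_CUBIC))
  for r in vision.place_of(p,"tray")[:4]: print(n,r['score'],ray(p,r['position'],0).round(3))
a=cv2.hconcat([cv2.imread('pics/side4.png'),cv2.imread('pics/top4.png')]);cv2.imwrite('pics/c4.png',a);print(o)
E
```

```text
clock: 28.62
eef_pos: [0.5855, -0.3365, 0.0537]
tool_rot: [0.707, 0.707, -0.001, -0.002]
ft_force: [0.5, 1.1, -1.0]
grip_width: 0.0268
grasp_force: 59.2
side 0.82 [ 0.347 -0.019 -0.   ]
side 0.7 [ 0.252 -0.271  0.   ]
side 0.69 [ 0.578 -0.34   0.   ]
side 0.55 [0.573 0.216 0.   ]
top 0.93 [ 0.306 -0.463  0.   ]
top 0.91 [ 0.361 -0.011  0.   ]
top 0.78 [ 0.582 -0.331  0.   ]
[ 0.58545205 -0.33649817  0.05365162]
```

View pics/c4.png

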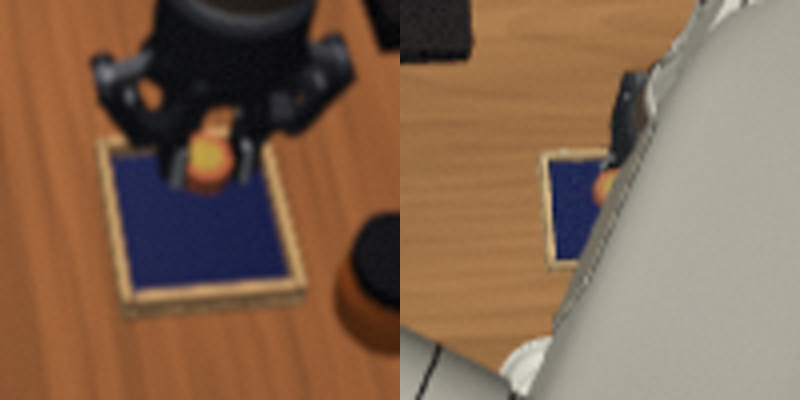

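The felt tray is directly under the held blank in both crops, at (205,225) side and (600,210) top. I'll lower it gently.

```bash
python3 -m creep '[[[0,0,10],[0,0,0]],[[0,0,14],[0,0,0]],[[0,0,8],[0,0,0]],[[0,0,4],[0,0,0]],[[0,0,2],[0,0,0]],[[0,0,1],[0,0,0]],[[0,0,1],[0,0,0]],[[0,0,0],[0,0,0]]]'
```

```text
clock: 29.82
eef_pos: [0.5871, -0.3377, 0.0165]
tool_rot: [0.707, 0.707, 0.0, 0.0]
ft_force: [-0.9, 0.4, -0.5]
grip_width: 0.0272
grasp_force: 59.2
```

```bash
python3 -m creep '[[[0,0,1.5],[0,0,0]],[[0,0,1.5],[0,0,0]],[[0,0,1],[0,0,0]],[[0,0,0.5],[0,0,0]],[[0,0,0],[0,0,0]]]'
```

```text
clock: 30.45
eef_pos: [0.5869, -0.3376, 0.0117]
tool_rot: [0.707, 0.707, -0.0, -0.0]
ft_force: [-0.2, 0.4, -1.2]
grip_width: 0.0269
grasp_force: 59.2
```

```bash
python3 -m creep '[[[0,0,0.7],[0,0,0]],[[0,0,0.7],[0,0,0]],[[0,0,0],[0,0,0]]]'
```

```text
clock: 30.82
eef_pos: [0.5871, -0.3377, 0.011]
tool_rot: [0.707, 0.707, 0.0, 0.0]
ft_force: [-0.9, -0.1, 3.0]
grip_width: 0.0272
grasp_force: 59.5
```

Upward force has risen to 3 N, so the blank is touching the floor. I'll open to 44 mm, keeping the fingers inside the walls, and retreat.

```bash
python3 -m creep '[[[0,0,0],[0,0,0]],[[0,0,0],[0,0,0]],[[0,0,0],[0,0,0]],[[0,0,0],[0,0,0]]]' 44; python3 -m creep '[[[0,0,-5],[0,0,0]],[[0,0,-10],[0,0,0]],[[0,0,-25],[0,0,0]],[[0,0,-40],[0,0,0]],[[0,0,-50],[0,0,0]],[[0,0,-40],[0,0,0]],[[40,-20,-10],[0,0,0]],[[50,-30,0],[0,0,0]],[[50,-30,0],[0,0,0]],[[20,-10,0],[0,0,0]],[[0,0,0],[0,0,0]]]'
python3 - <<'E'
from h import *
p=vision.camera("side"); W=cloud(p);im=cv2.cvtColor(p['image'],cv2.COLOR_BGR2HSV).astype(int)
m=(abs(W[...,0]-.587)<.05)&(abs(W[...,1]+.338)<.05)&(im[...,0]<22)&(im[...,1]>90)&(W[...,2]>.01)&(abs(W[...,0]-.587)<.03)&(abs(W[...,1]+.338)<.03)
print(m.sum(),W[m].mean(0),W[m].min(0),W[m].max(0))
u,v=map(int,proj(p,[.587,-.338,.02])); a=p['image'][v-200:v+45,u-100:u+100]
cv2.imwrite('pics/s5.png',cv2.resize(a,None,fx=2.4,fy=2.4,interpolation=cv2.INTER_CUBIC))
E
```

```text
clock: 31.32
eef_pos: [0.587, -0.3376, 0.0103]
tool_rot: [0.707, 0.707, -0.0, -0.0]
ft_force: [0.1, 0.0, 0.5]
grip_width: 0.0438
grasp_force: 0.0
clock: 32.7
eef_pos: [0.4966, -0.1764, 0.1919]
tool_rot: [0.706, 0.708, 0.0, 0.001]
ft_force: [0.2, -0.5, 0.7]
grip_width: 0.0438
grasp_force: 0.0
133 [ 0.58528953 -0.33947536  0.02055927] [ 0.57223481 -0.35205943  0.01097316] [ 0.60075411 -0.3226475   0.02531983]
```

View pics/s5.png

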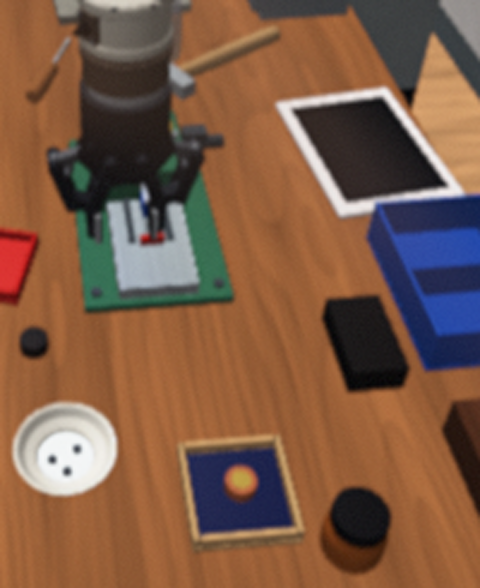

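The blank lies flat at (241,482), near the middle of the felt tray. The gripper is clear and the bystanders haven't moved.

```bash
python3 -c "
from workcell import workorder
print(workorder.job_done())"
```

```text
the job is handed in; nothing more can be done
None
```

I cranked the machine to its end stop, let the clutch slip an estimated 0.12–0.16 rad (not read directly), set the blank down flat near the middle of the blue-felt tray, and handed the job in at about 33 s; no verdict was returned.

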